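Tug-test two panel clips and reject the loose one

TASK

One of the two orange clips was never snapped in properly. Give each clip a straight pull upwards: if it holds, pull until the green band of its gauge post shows clearly, keep that pull for about a second without bringing out the red band, then ease it back down under control so that it does not snap back, and leave it in place. The clip that pulls out goes into the brass dish; leave the other things on the bench alone.

Things in the scene. Friction and masses are not known exactly. Their poses are not given: they have to be found in the camera images.
- nest_1: One of two identical test nests fixed to the bench: steel foot 70 x 100 x 8 mm (long side along its y) and a blue block on it, 70 x 70 mm, top face 50 mm above the bench. Origin: centre of the underside, z up. A square gauge post (36 mm) stands in the middle of the block, its top 3 mm above the block at rest, with a clip in it.
- nest_2: The other, identical test nest, same frame.
- gauge_1 (a joint): Rise of the gauge post of nest_1 above rest, in m, straight up, 0 to 0.036 (hard stop). A spring pushes it down: about 5 N to start it, 8 N at 0.010, 12 N at 0.024 (300 N/m). Of the part of the post that comes out of the block, white shows first, the green band begins to come out at 0.010, and the red band at 0.024: the right pull is between those two. It returns to 0 when let down.
- gauge_2 (a joint): The same for the gauge post of nest_2. A clip that is not retained comes out without lifting its post.
- clip_1_head (a point): Centre of the head of the orange clip in nest_1. The head is an upright flat block, 14 mm along x, 26 mm along y (the x and y of its nest when inserted), 40 mm high; grip it across the 14 mm. Its top is 96 mm above the bench at rest. Below it come a 3 mm flange (21 mm across) that rests on the post and a round shank, 10 mm across and 22 mm long, in a hole of the post; the shank's tip is 45 mm below this point. From outside a retained clip and a loose one look the same.
- clip_2_head (a point): The same point of the identical orange clip in nest_2. A clip weighs about 30 g.
- dish: Oval shallow brass dish, 109 x 126 mm (x, y) and 26 mm high, open at the top, small steel pins on its floor; loose on the bench. Origin: centre of the underside, z up.
- mug: Bystander: white mug with handle, 92 x 127 x 95 mm, standing at the left.
- mouse: Bystander: black computer mouse, 112 x 62 x 35 mm.
- sticky: Bystander: yellow block of sticky notes, 72 x 76 x 10 mm.
- caliper: Bystander: steel caliper lying flat, 68 x 215 x 10 mm.

How it is judged:
By the outcome, as a careful person would: the job done as asked, in the order asked, and still so for the second after the job is handed in, with the robot touching nothing.
It also fails if it takes over 45 s, if anything falls off the work surface, if the arm or the gripper's body presses on something with over 40 N, if the wrist force passes 120 N, or if a joint passes its speed limit or range.

ROBOT

A 6-joint arm with a two-finger parallel gripper is mounted at the origin on a cart in front of the work surface, level with it; the furniture and walls round the work are solid. World frame = base frame: x ahead of the robot, y to its left, z up, the work surface at z = 0. Lengths are in m, angles in rad, forces in N, time in s.
With the tool pointing down it reaches from about 0.35 to 0.775 m from the base axis. Payload 5.5 kg.
Tool frame: the origin (TCP) lies at the very end of the fingers, on their centre line; the grasp point (between the pads) lies 19 mm behind it (env.grip_point_offset is the distance from the TCP to the grasp point, in m); z points along the fingers, y is the line along which they close (so a half turn about z gives the same grasp; the last joint's range is limited). The gripper opens to 85 mm and grips with 20 to 120 N. Pads are 22 mm wide; open, the fingers measure 114 mm over their backs; the gripper's body (76 mm by 85 mm) begins 54 mm behind the grasp point. The pads swing forward as they close: fully open they stand 13 mm farther back than shut.
Start: joints at [1.095, 0.313, 0.046, 1.304, 0, 1.431], TCP at [0.19, 0.543, 0.231] pointing down, gripper open.
Joint ranges: [-2.76, 2.76], [-0.86, 1.69], [-1.03, 1.26], [-2.2, 2.34], [-1.47, 1.5], [-3.14, 3.14]. Speed limits (rad/s): [2.57, 2.57, 3.14, 3.14, 3.14, 3.14].

INTERFACE

Orientations are given as a unit quaternion [w, x, y, z].
In Python, from workcell import sensors, imaging, workorder, env gives the robot as it stands.
- The arm moves only by the shell command python3 -m handwheel 'ROWS' [FORCE]. ROWS is JSON, a list of rows, each a list of 5 numbers: the shift along the tool's x, y, z in mm, then the turn about the tool's z in rad, then the opening, from 0 (shut) to 1 (fully open). A call has 1 to 8 rows; each row is the pose to reach, as a shift and turn from the pose commanded when the call began, along the tool's axes at that moment; what a row does not reach only later rows make up. A row lasts 1/10 s, in which the tool goes at most 50 mm and 8.59 degrees, less where a joint would pass 70% of its speed; a pose out of reach is approached as far as the arm can. A call with a gripper value outside its range is refused whole. The fingers move at their own pace and stop on an object; FORCE is the grip in N (left out, the last holds). Time passes only in rows, so rows that repeat a pose let the fingers close. It gives the time, the measured TCP pose, the force, the opening and the grip force at its end, in the units of the state.
- sensors.get_state(): the state, without advancing time (a new reading comes with each control period).
- imaging.read_camera(name): name is "side" or "top" or "wrist"; returns a dict with "color" (480x640x3 uint8, blue, green, red), "z_map" (480x640 float32, m along the optical axis (not along the pixel's ray), 0 where there is no reading), "fx", "fy", "cx", "cy" (pixels), "xyz" and "rotation" of the camera in the world. Camera axes: x right, y down, z forward; pixel columns grow to the right and rows downward; lengths in m; the calibration is good to about 2 mm. A picture is of the moment at which its call begins.
- workorder.hand_in(): hands the job in; it is judged then, once.
The state is a dict: "clock": time; "joint_pos": joint angles; "qvel": joint speeds; "tau": joint torques, N m; "tcp_pos": TCP position; "orientation": TCP orientation; "wrist_force": force on the tool from outside, world axes, zero at the start; "ft_torque": the same for the moment, N m; "finger_gap": finger opening in m; "grip_force": force on a finger pad.
Only numpy, scipy, OpenCV 4.12 (cv2) and the standard library are available. Lean on these libraries where they do the work, as an engineer would, in place of code of your own. Each camera call takes 0.05 s, during which the arm holds its last target. There are 200 camera calls.

## Working session

There is one attempt and no reset: what is moved stays moved. The work goes in short steps, Python scripts to look and compute and a shell command to move; the robot and the scene stay as the last step left them, time stands still between calls to the robot, and variables do not carry over. Pictures are saved under pics/ and viewed, at most 10 in all, crops included, and the job is handed in when it is done.

```bash
mkdir -p pics; ls
cat > h.py <<'E'
import numpy as np, cv2
from workcell import sensors, imaging, workorder, env
def pts(c):
    z=c["z_map"]; v,u=np.mgrid[:480,:640]
    P=np.stack([(u-c["cx"])/c["fx"]*z,(v-c["cy"])/c["fy"]*z,z],-1)
    R=np.array(c["rotation"]); 
    if R.shape!=(3,3):
        from scipy.spatial.transform import Rotation as Ro; R=Ro.from_quat(np.roll(R,-1)).as_matrix()
    return P@R.T+np.array(c["xyz"])
def orange(c):
    h=cv2.cvtColor(c["color"],cv2.COLOR_BGR2HSV)
    return cv2.inRange(h,(5,150,100),(18,255,255))
E
python3 - <<'E'
from h import *
s=sensors.get_state(); print({k:np.round(v,3).tolist() for k,v in s.items()}, env.grip_point_offset)
ims=[]
for n in("top","side"):
    c=imaging.read_camera(n); ims.append(c["color"]); np.save(n+".npy",c,allow_pickle=True)
    P=pts(c); m=orange(c); k,l,st,ce=cv2.connectedComponentsWithStats(m)
    print(n,c["xyz"],np.shape(c["rotation"]))
    for i in range(1,k):
        if st[i,4]>40:
            q=P[(l==i)&(c["z_map"]>0)]; print(st[i],ce[i].round(),np.percentile(q,[5,50,95],axis=0).round(3).tolist())
cv2.imwrite("pics/a.png",ims[0]); cv2.imwrite("pics/b.png",ims[1])
E
```

```text
pics
{'clock': 0.0, 'joint_pos': [1.095, 0.314, 0.045, 1.304, 0.0, 1.431], 'qvel': [0.001, -0.002, 0.002, -0.001, 0.0, -0.0], 'tau': [0.001, -48.062, 29.853, 0.019, -0.0, -0.0], 'tcp_pos': [0.189, 0.542, 0.23], 'orientation': [-0.0, 0.167, 0.986, -0.001], 'wrist_force': [-0.196, 0.55, 0.989], 'ft_torque': [-0.013, -0.029, -0.042], 'grip_force': 0.0, 'finger_gap': 0.085} 0.0187
top [0.345339   0.01146397 1.27530257] (4,)
[172 113  25  18 124] [186. 123.] [[0.711, 0.251, 0.307], [0.722, 0.264, 0.312], [0.74, 0.293, 0.316]]
[312 227   9   5  45] [316. 229.] [[0.524, -0.019, 0.092], [0.529, -0.009, 0.096], [0.535, 0.001, 0.099]]
[216 252  11   7  53] [221. 255.] [[0.46, 0.217, 0.091], [0.466, 0.227, 0.096], [0.472, 0.238, 0.101]]
side [0.85798358 0.48895981 1.15091687] (4,)
[305 235   9   9  53] [309. 239.] [[0.525, -0.019, 0.088], [0.531, -0.008, 0.097], [0.536, 0.003, 0.099]]
[381 295  10  11  62] [386. 300.] [[0.462, 0.218, 0.089], [0.469, 0.229, 0.096], [0.474, 0.24, 0.099]]
[298 332  11  16 144] [303. 339.] [[0.711, 0.25, 0.31], [0.72, 0.262, 0.313], [0.73, 0.273, 0.316]]
[296 348  16  23 128] [303. 362.] [[0.729, 0.277, 0.306], [0.74, 0.298, 0.314], [0.756, 0.31, 0.318]]
```

View pics/a.png

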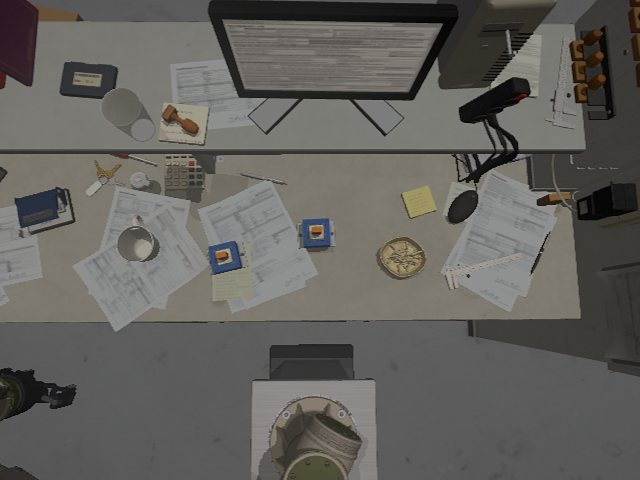

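View pics/b.png

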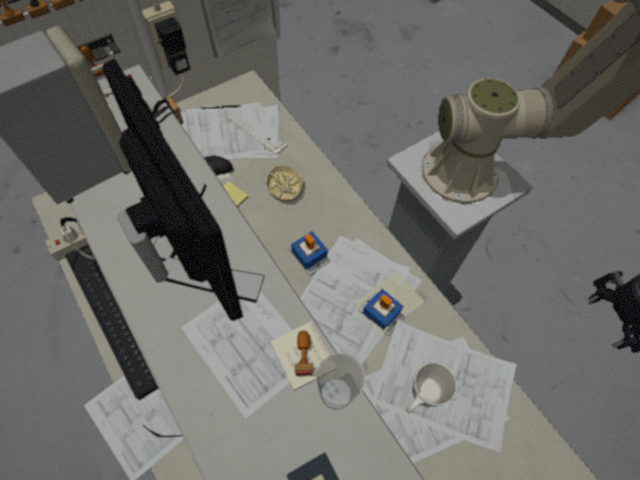

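The top view shows the nests at (228,257) and (316,233), with the clip heads on them. The brass dish is at (402,257) and the raised shelf starts above row 150. The side view agrees: clips at (309,239) and (386,300), dish at (285,183).

Run:
```python
from h import *
from scipy.spatial.transform import Rotation as Ro
s=sensors.get_state(); q=np.array(s["orientation"]); T=Ro.from_quat(np.roll(q,-1)).as_matrix(); print("T",T.round(3).tolist())
for n in("top","side"):
    c=np.load(n+".npy",allow_pickle=True).item(); P=pts(c); h=cv2.cvtColor(c["color"],cv2.COLOR_BGR2HSV)
    m=(cv2.inRange(h,(100,130,60),(125,255,255))>0)&(abs(P[...,2]-.05)<.006)
    m=(m|((P[...,2]>.045)&(P[...,2]<.06)))&(P[...,0]>.35)&(P[...,0]<.65)&(abs(P[...,1]-.1)<.2)
    k,l,st,ce=cv2.connectedComponentsWithStats(m.astype(np.uint8))
    for i in range(1,k):
        if st[i,4]>100:
            r=cv2.minAreaRect((P[l==i][:,:2]*1000).astype(np.float32)); print(n,"nest",np.round(r[0]),np.round(r[1]),r[2],P[l==i][:,2].mean().round(4))
    # clip head tops
    m=(orange(c)>0)&(P[...,2]>.09)&(P[...,2]<.105)
    k,l,st,ce=cv2.connectedComponentsWithStats(m.astype(np.uint8))
    for i in range(1,k):
        if st[i,4]>15:
            r=cv2.minAreaRect((P[l==i][:,:2]*1000).astype(np.float32)); print(n,"clip",np.round(r[0]),np.round(r[1]),r[2])
    d=(P[...,2]>.008)&(P[...,2]<.04)&(abs(P[...,0]-.46)<.1)&(abs(P[...,1]+.22)<.11)
    d=cv2.morphologyEx(d.astype(np.uint8),cv2.MORPH_OPEN,np.ones((3,3)))
    k,l,st,ce=cv2.connectedComponentsWithStats(d); i=1+st[1:,4].argmax(); a=(P[l==i]*1000)
    r=cv2.minAreaRect(a[:,:2].astype(np.float32)); print(n,"dish",r, a.min(0).round(),a.max(0).round())
    for y in(.23,0,-.2):
        w=P[(abs(P[...,1]-y)<.01)&(P[...,2]>.15)&(P[...,0]>.4)]; print("shelf",y,w[:,0].min().round(3),w[w[:,0].argmin(),2].round(3))
```

```text
T [[-0.944, 0.329, -0.001], [0.329, 0.944, -0.001], [0.0, -0.002, -1.0]]
top nest [529.  -8.] [71. 70.] 3.1026790142059326 0.0513
top nest [466. 230.] [70. 71.] 13.73583698272705 0.0509
top clip [529.  -9.] [20. 11.] 88.96668243408203
top clip [466. 228.] [12. 23.] 14.165946006774902
top dish ((471.9655456542969, -245.98590087890625), (109.24688720703125, 91.78289794921875), 26.786731719970703) [ 414. -298.    8.] [ 518. -184.   33.]
shelf 0.23 0.674 0.267
shelf 0 0.674 0.265
shelf -0.2 0.673 0.267
side nest [529.  -9.] [71. 71.] 3.040308713912964 0.0514
side nest [466. 229.] [73. 70.] 13.493741035461426 0.0511
side clip [530.  -8.] [12. 27.] 2.3505146503448486
side clip [467. 228.] [13. 25.] 17.806087493896484
side dish ((455.3320617675781, -261.30181884765625), (74.84123992919922, 105.84712219238281), 64.87271881103516) [ 413. -300.    8.] [ 519. -206.   32.]
shelf 0.23 0.674 0.275
shelf 0 0.674 0.276
shelf -0.2 0.674 0.277
```

```bash
python3 -m handwheel '[[-36,-20,7,0.1,1],[-76,-43,14,0.21,1],[-120,-67,21,0.33,1],[-164,-92,28,0.45,1],[-208,-117,35,0.57,1],[-252,-141,42,0.69,1],[-288,-161,50,0.79,1],[-310,-174,56,0.85,1]]' 40
cat >> h.py <<'E'
from scipy.spatial.transform import Rotation as Ro
def go(x,y,yaw,z):
    s=sensors.get_state(); T=Ro.from_quat(np.roll(s["orientation"],-1)).as_matrix()
    p=np.array(s["tcp_pos"])*1000; d=T.T@(np.array([x,y,z])-p)
    a=np.degrees(np.arctan2(T[1,1],T[0,1])); t=(a-yaw+90)%180-90
    print("clock",round(s["clock"],2),"tcp",p.round(1),"F",np.round(s["wrist_force"],1),"shift",d.round(1),"turn",round(np.radians(t),3),"j6",round(s["joint_pos"][5],2),"gap",round(s["finger_gap"],4),"grip",round(s["grip_force"],1))
E
python3 -c "
from h import *
go(466,229,13.6,150)"
```

```text
clock: 0.9
tcp_pos: [0.4265, 0.2739, 0.1745]
orientation: [0.0, 0.561, 0.828, -0.0]
wrist_force: [0.1, 0.3, 0.9]
finger_gap: 0.0857
grip_force: 0.0
clock 0.9 tcp [426.5 273.9 174.5] F [0.1 0.3 0.9] shift [-56.3  20.1  24.5] turn 0.141 j6 1.6 gap 0.0857 grip 0.0
```

```bash
python3 -m handwheel '[[-26,9,12,0.07,1],[-48,17,22,0.12,1],[-56,20,24,0.14,1],[-56,20,24,0.14,1],[-56,20,24,0.14,1]]'
cat > w.py <<'E'
from h import *
import sys
c=imaging.read_camera("wrist"); P=pts(c); m=((orange(c)>0)&(P[...,2]>float(sys.argv[2]))&(P[...,2]<.2)).astype(np.uint8)
k,l,st,ce=cv2.connectedComponentsWithStats(m); print(np.array(c["xyz"]).round(3))
for i in range(1,k):
    if st[i,4]>60:
        a=P[l==i]*1000; r=cv2.minAreaRect(a[:,:2].astype(np.float32)); print("head",np.round(r[0],1),np.round(r[1],1),round(r[2],1),"z",np.percentile(a[:,2],[5,50,95]).round(1),st[i].tolist())
cv2.imwrite("pics/%s.png"%sys.argv[1],c["color"])
E
python3 w.py w1 .09; python3 -c "
from h import *
go(466,229,13.6,64)"
```

```text
clock: 1.4
tcp_pos: [0.464, 0.2326, 0.1515]
orientation: [-0.0, 0.615, 0.789, 0.0]
wrist_force: [0.9, 0.4, -0.0]
finger_gap: 0.0853
grip_force: 0.0
[0.447 0.297 0.295]
head [465.3 229.5] [13.5 24.8] 12.5 z [96.  97.2 98.2] [316, 249, 28, 47, 1207]
clock 1.45 tcp [463.9 232.9 151.7] F [ 0.4 -0.4  0.6] shift [-4.3  1.1 87.7] turn 0.009 j6 1.63 gap 0.0853 grip 0.0
```

View pics/w1.png

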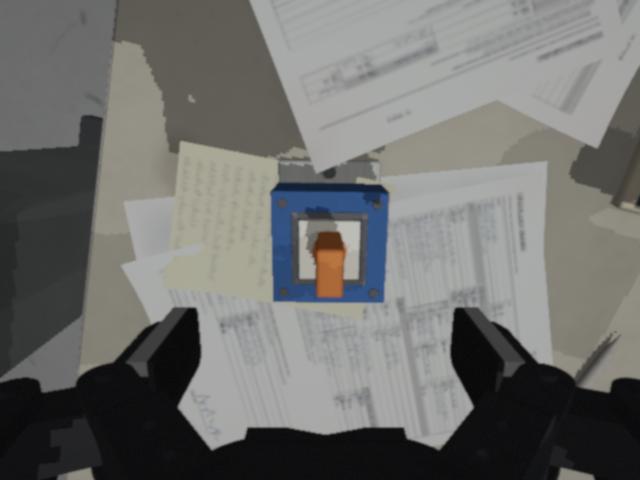

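The wrist view shows the head at pixel (330,272), between the fingers and square to the closing line. Next I descend and grip.

```bash
python3 -m handwheel '[[-4,1,25,0.01,1],[-4,1,55,0.01,1],[-4,1,78,0.01,1],[-4,1,88,0.01,1],[-4,1,88,0.01,1],[-4,1,88,0.01,0.5],[-4,1,88,0.01,0.3]]' 40; python3 -m handwheel '[[0,0,0,0,0.2],[0,0,0,0,0.1],[0,0,0,0,0],[0,0,0,0,0],[0,0,0,0,0]]' 40;  python3 -c "
from h import *
go(465.3,229.5,13.6,64)"
```

```text
clock: 2.15
tcp_pos: [0.4674, 0.2291, 0.0648]
orientation: [0.001, 0.619, 0.785, 0.001]
wrist_force: [0.0, -0.1, -0.2]
finger_gap: 0.059
grip_force: 0.0
clock: 2.65
tcp_pos: [0.4671, 0.2286, 0.0639]
orientation: [0.0, 0.619, 0.785, 0.001]
wrist_force: [1.4, 0.1, 4.9]
finger_gap: 0.0133
grip_force: 43.1
clock 2.65 tcp [467.1 228.6  63.9] F [1.4 0.1 4.9] shift [ 1.2 -1.5 -0.1] turn -0.002 j6 1.64 gap 0.0133 grip 43.1
```

```bash
python3 -m handwheel '[[0,0,-1,0,0],[0,0,-2,0,0],[0,0,-4,0,0],[0,0,-6,0,0],[0,0,-8,0,0],[0,0,-10,0,0],[0,0,-10,0,0]]' 40
```

```text
clock: 3.35
tcp_pos: [0.467, 0.2286, 0.0728]
orientation: [0.0, 0.619, 0.785, 0.0]
wrist_force: [5.9, 2.3, -7.5]
finger_gap: 0.0135
grip_force: 41.4
```

It holds: -7.5 N at a rise of about 9 mm. I'll go on to about 17 mm and hold.

```bash
python3 -m handwheel '[[0,0,-2,0,0],[0,0,-4,0,0],[0,0,-6,0,0],[0,0,-8,0,0],[0,0,-8,0,0],[0,0,-8,0,0]]' 40
cat > g.py <<'E'
from h import *
import sys
s=sensors.get_state(); print(np.round(s["tcp_pos"],4),np.round(s["wrist_force"],1),s["clock"])
for n in ("wrist",):
    c=imaging.read_camera(n); P=pts(c); h=cv2.cvtColor(c["color"],cv2.COLOR_BGR2HSV)
    for nm,lo,hi in(("green",(40,80,40),(85,255,255)),("red",(172,120,60),(180,255,255)),("red2",(0,150,60),(4,255,255))):
        m=cv2.inRange(h,lo,hi)>0; m&=(P[...,2]<.12)&(P[...,2]>.045); print(n,nm,m.sum(),(np.percentile(P[m][:,2],[5,95]).round(4) if m.any() else ''))
    if len(sys.argv)>1: cv2.imwrite("pics/%s.png"%sys.argv[1],cv2.resize(c["color"][150:400,180:500],(640,500)))
E
python3 g.py g1
```

```text
clock: 3.95
tcp_pos: [0.467, 0.2286, 0.0804]
orientation: [0.0, 0.619, 0.785, 0.0]
wrist_force: [5.7, 1.6, -10.3]
finger_gap: 0.0134
grip_force: 41.1
[0.467  0.2286 0.0804] [  5.7   1.6 -10.3] 3.95
wrist green 430 [0.0499 0.0569]
wrist red 0 
wrist red2 0
```

View pics/g1.png

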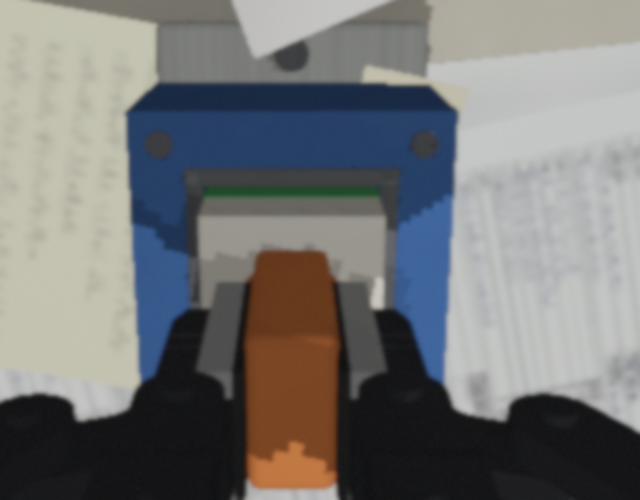

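The picture shows the green band at (290,190), about 7 mm of it at z 50–57 mm, and no red. I'll hold for a second, then ease the clip down.

```bash
python3 -m handwheel '[[0,0,0,0,0],[0,0,0,0,0],[0,0,0,0,0],[0,0,0,0,0],[0,0,0,0,0],[0,0,0,0,0],[0,0,0,0,0],[0,0,0,0,0]]' 40; python3 -m handwheel '[[0,0,0,0,0],[0,0,1,0,0],[0,0,2.5,0,0],[0,0,4,0,0],[0,0,6,0,0],[0,0,8,0,0],[0,0,10,0,0],[0,0,11.5,0,0]]' 40;python3 -m handwheel '[[0,0,1.5,0,0],[0,0,3,0,0],[0,0,4,0,0],[0,0,5,0,0],[0,0,6,0,0],[0,0,6.5,0,0],[0,0,6.5,0,0]]' 40; python3 g.py g2
```

```text
clock: 4.8
tcp_pos: [0.467, 0.2286, 0.0803]
orientation: [0.0, 0.619, 0.785, 0.0]
wrist_force: [6.9, 2.1, -10.4]
finger_gap: 0.0133
grip_force: 41.0
clock: 5.6
tcp_pos: [0.467, 0.2286, 0.0691]
orientation: [0.0, 0.619, 0.785, 0.0]
wrist_force: [5.6, 1.0, -6.7]
finger_gap: 0.0135
grip_force: 41.5
clock: 6.3
tcp_pos: [0.4671, 0.2286, 0.0639]
orientation: [0.0, 0.619, 0.785, 0.001]
wrist_force: [3.0, 0.3, 2.7]
finger_gap: 0.0133
grip_force: 43.0
[0.4671 0.2286 0.0639] [3.  0.3 2.7] 6.3
wrist green 0 
wrist red 0 
wrist red2 0
```

The post is fully seated (the wrist force is now pressing down), so I release and retreat.

```bash
python3 -m handwheel '[[0,0,0,0,0.3],[0,0,0,0,0.6],[0,0,0,0,0.8],[0,0,0,0,0.8],[0,0,-15,0,0.8],[0,0,-50,0,0.8],[0,0,-90,0,0.8],[0,0,-96,0,0.8]]'; python3 -c "
from h import *
go(529.5,-8.5,3,155)"; python3 w.py g3 .05
```

```text
clock: 7.15
tcp_pos: [0.4688, 0.2293, 0.1638]
orientation: [0.002, 0.619, 0.785, 0.003]
wrist_force: [0.8, 0.8, 0.1]
finger_gap: 0.068
grip_force: 0.0
clock 7.15 tcp [468.8 229.3 163.8] F [0.8 0.8 0.1] shift [-245.4    3.6    8.7] turn 0.183 j6 1.64 gap 0.068 grip 0.0
[0.451 0.294 0.308]
head [465.3 229.5] [18.6 24.9] 13.6 z [95.5 97.1 98.3] [306, 230, 31, 50, 1153]
```

```bash
python3 -m handwheel '[[-30,0,0,0.02,0.8],[-75,1,2,0.06,0.8],[-120,2,4,0.1,0.8],[-165,3,5,0.14,0.8],[-205,3,6,0.17,0.8],[-233,4,6,0.18,0.8],[-245,4,6,0.18,0.8],[-245,4,6,0.18,0.8]]'; python3 w.py w2 .09;python3 -c "
from h import *
go(529.5,-8.5,3,64)"
```

```text
clock: 8.0
tcp_pos: [0.5269, -0.01, 0.1521]
orientation: [-0.001, 0.688, 0.725, -0.0]
wrist_force: [0.0, -0.0, 0.4]
finger_gap: 0.0684
grip_force: 0.0
[0.523 0.056 0.296]
head [529.   -8.2] [13.5 24.9] 2.7 z [95.7 97.2 98.3] [319, 237, 28, 49, 1237]
clock 8.05 tcp [526.6  -8.8 152.3] F [-0.8 -0.1 -0.2] shift [ 0.   3.1 88.3] turn 0.002 j6 1.35 gap 0.0681 grip 0.0
```

```bash
python3 -m handwheel '[[0,3,25,0,0.8],[0,3,55,0,0.8],[0,3,78,0,0.8],[0,3,88,0,0.8],[0,3,88,0,0.8],[0,3,88,0,0.5],[0,3,88,0,0.3]]' 40; python3 -m handwheel '[[0,0,0,0,0.2],[0,0,0,0,0.1],[0,0,0,0,0],[0,0,0,0,0],[0,0,0,0,0]]' 40;  python3 -m handwheel '[[0,0,-1,0,0],[0,0,-2,0,0],[0,0,-4,0,0],[0,0,-6,0,0],[0,0,-8,0,0],[0,0,-10,0,0],[0,0,-10,0,0]]' 40; python3 g.py g4
```

```text
clock: 8.75
tcp_pos: [0.5314, -0.0085, 0.0667]
orientation: [0.001, 0.687, 0.727, 0.001]
wrist_force: [-0.5, 0.0, -0.4]
finger_gap: 0.04
grip_force: 0.0
clock: 9.25
tcp_pos: [0.5311, -0.0088, 0.0663]
orientation: [0.001, 0.687, 0.726, 0.001]
wrist_force: [-2.0, 0.4, 5.8]
finger_gap: 0.0132
grip_force: 42.3
clock: 9.95
tcp_pos: [0.5305, -0.0087, 0.0756]
orientation: [0.0, 0.687, 0.726, 0.0]
wrist_force: [0.8, -0.1, -0.5]
finger_gap: 0.0137
grip_force: 41.6
[ 0.5305 -0.0087  0.0756] [ 0.8 -0.1 -0.5] 9.95
wrist green 0 
wrist red 0 
wrist red2 0
```

This clip comes out freely: only -0.5 N at a 9 mm rise and no green showing. I'll lift it clear, check it, and locate the dish better.

```bash
python3 -m handwheel '[[0,0,-3,0,0],[0,0,-8,0,0],[0,0,-15,0,0],[0,0,-25,0,0],[0,0,-45,0,0],[0,0,-70,0,0],[0,0,-80,0,0],[0,0,-80,0,0]]' 40
python3 - <<'E'
from h import *
go(466,-241,3,155)
c=imaging.read_camera("top"); R=Ro.from_quat(np.roll(c["rotation"],-1)).as_matrix()
h=cv2.cvtColor(c["color"],cv2.COLOR_BGR2HSV); roi=h[225:290,365:440]
m=cv2.inRange(roi,(15,60,50),(32,255,255)); m=cv2.morphologyEx(m,cv2.MORPH_CLOSE,np.ones((7,7)))
m=cv2.morphologyEx(m,cv2.MORPH_OPEN,np.ones((3,3)))
ct=max(cv2.findContours(m,0,2)[0],key=cv2.contourArea).reshape(-1,2)+[365,225]
d=np.c_[(ct[:,0]-c["cx"])/c["fx"],(ct[:,1]-c["cy"])/c["fy"],np.ones(len(ct))]@R.T
o=np.array(c["xyz"]); w=(o+d*((.026-o[2])/d[:,2:]))[:,:2]*1000
print("dish",cv2.fitEllipse(w.astype(np.float32)),w.min(0),w.max(0))
P=pts(c); print("floor z", np.percentile(P[250:265,395:410,2],[5,50,95]))
cv2.imwrite("pics/t2.png",cv2.resize(c["color"][200:300,280:480],(800,400)))
E
```

```text
clock: 10.8
tcp_pos: [0.5318, -0.0089, 0.1574]
orientation: [0.002, 0.687, 0.726, 0.001]
wrist_force: [-0.5, 0.3, -0.4]
finger_gap: 0.0134
grip_force: 41.5
clock 10.8 tcp [531.8  -8.9 157.4] F [-0.5  0.3 -0.4] shift [-228.1  -78.5    2.3] turn 0.003 j6 1.35 gap 0.0134 grip 41.5
dish ((467.17901611328125, -238.4308319091797), (101.67967987060547, 119.31660461425781), 166.90455627441406) [ 414.72489073 -299.68517754] [ 520.6826747  -177.87790645]
floor z [-0.00046711  0.00774248  0.02113654]
```

View pics/t2.png

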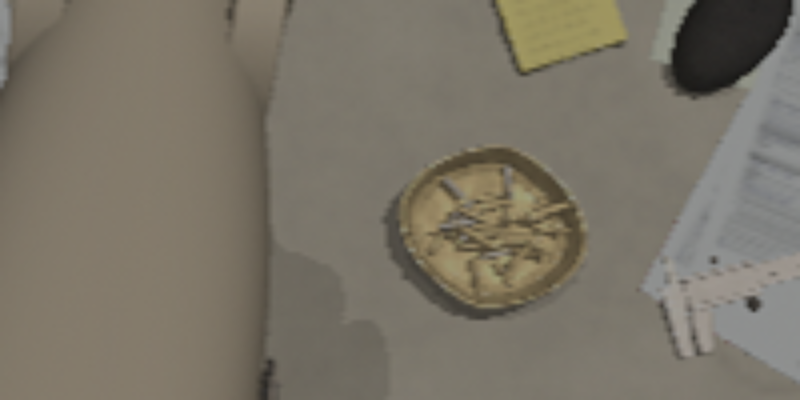

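The dish is at (495,230) in the crop, which puts its centre at about (467,-239) mm, with pins on its floor. I'll carry the clip over with its tip about 26 mm left of centre.

```bash
python3 -m handwheel '[[-20,-8,0,0,0],[-60,-22,0,0,0],[-104,-39,0,0,0],[-146,-55,5,0,0],[-178,-67,15,0,0],[-195,-73,30,0,0],[-200,-75,50,0,0],[-200,-75,60,0,0]]' 40;python3 -m handwheel '[[0,0,8,0,0],[0,0,15,0,0],[0,0,20,0,0],[0,0,24,0,0],[0,0,24,0,0]]' 40; python3 -c "
from h import *
go(467,-213,3,46)"; python3 w.py w3 .05
```

```text
clock: 11.65
tcp_pos: [0.4644, -0.2126, 0.0925]
orientation: [-0.002, 0.688, 0.726, -0.0]
wrist_force: [-0.4, 0.7, -0.7]
finger_gap: 0.0136
grip_force: 41.5
clock: 12.15
tcp_pos: [0.4665, -0.2121, 0.0711]
orientation: [-0.0, 0.687, 0.727, 0.0]
wrist_force: [-0.4, -0.5, 0.1]
finger_gap: 0.0136
grip_force: 41.5
clock 12.15 tcp [ 466.5 -212.1   71.1] F [-0.4 -0.5  0.1] shift [-1.   0.5 25.1] turn 0.003 j6 0.93 gap 0.0136 grip 41.5
[ 0.462 -0.146  0.215]
head [ 464.7 -211.3] [16.8 26.5] 1.4 z [ 73.1 101.5 102.7] [303, 274, 46, 116, 4764]
```

View pics/w3.png

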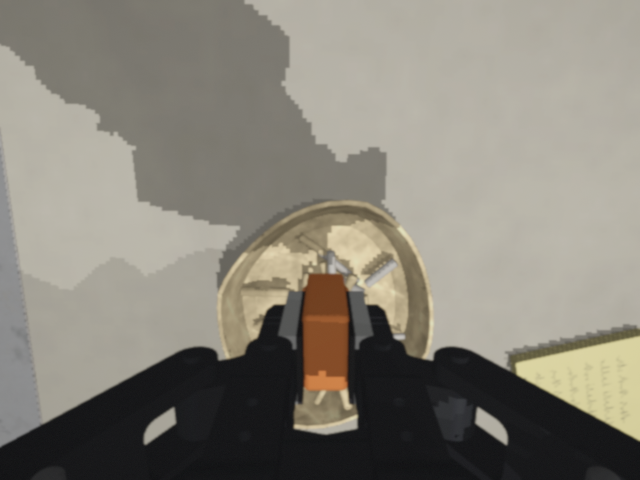

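The dish spans columns 218–432 and the clip is centred across it, over its left part. I'll lower it with a light grip until the tip touches.

```bash
python3 -m handwheel '[[0,0,6,0,0],[0,0,12,0,0],[0,0,18,0,0],[0,0,22,0,0],[0,0,25,0,0],[0,0,27,0,0],[0,0,27,0,0]]' 20
```

```text
clock: 12.9
tcp_pos: [0.4662, -0.2124, 0.044]
orientation: [-0.0, 0.687, 0.726, -0.0]
wrist_force: [-0.4, 0.3, -0.1]
finger_gap: 0.0137
grip_force: 41.5
```

```bash
python3 -m handwheel '[[0,0,1,0,0],[0,0,2,0,0],[0,0,3,0,0]]' 20; python3 -m handwheel '[[0,0,1,0,0],[0,0,2,0,0],[0,0,2,0,0]]' 20
```

```text
clock: 13.2
tcp_pos: [0.4665, -0.2126, 0.0414]
orientation: [0.0, 0.687, 0.726, 0.0]
wrist_force: [-0.9, 0.2, 0.4]
finger_gap: 0.0133
grip_force: 41.5
clock: 13.5
tcp_pos: [0.4663, -0.2125, 0.0391]
orientation: [-0.0, 0.687, 0.726, 0.0]
wrist_force: [0.5, 0.2, -0.1]
finger_gap: 0.0134
grip_force: 41.5
```

```bash
python3 -m handwheel '[[0,0,1,0,0],[-4,0,2,0,0],[-8,0,2.5,0,0],[-12,0,3,0,0],[-16,0,4,0,0],[-20,0,5,0,0]]' 20; python3 w.py w4 .03
```

```text
clock: 14.1
tcp_pos: [0.4682, -0.2318, 0.0357]
orientation: [0.0, 0.687, 0.727, 0.001]
wrist_force: [-0.6, 6.8, 12.9]
finger_gap: 0.0132
grip_force: 44.8
[ 0.463 -0.166  0.18 ]
head [ 465.3 -204.9] [14.7 78.6] 4.0 z [38.4 66.7 68.8] [303, 267, 46, 122, 5158]
```

View pics/w4.png

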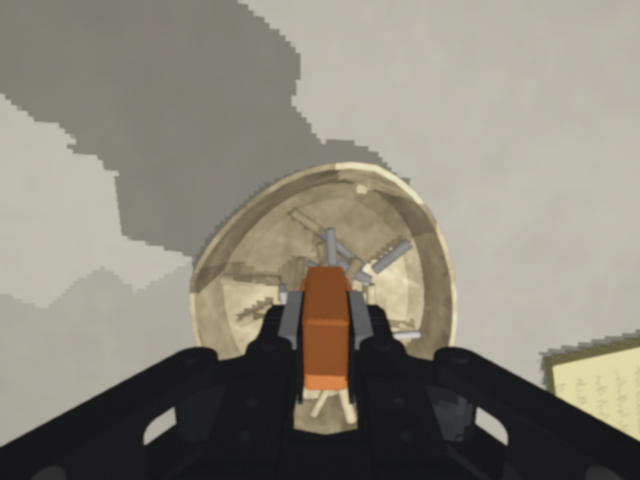

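Under the 41 N grip the clip slid along the floor upright at (325,330) and did not tilt. I'll move it back, let go for a moment while it stands, and take it again lightly.

```bash
python3 -m handwheel '[[0,0,-4,0,0],[6,0,-4,0,0],[12,0,-4,0,0],[18,0,-3,0,0],[18,0,-1,0,0],[18,0,0,0,0],[18,0,0,0,0]]' 20; python3 -m handwheel '[[0,0,0,0,0.22],[0,0,0,0,0.22],[0,0,0,0,0],[0,0,0,0,0],[0,0,0,0,0]]' 20
```

```text
clock: 14.85
tcp_pos: [0.4662, -0.2133, 0.0355]
orientation: [-0.001, 0.687, 0.727, 0.001]
wrist_force: [-4.0, 4.5, 15.8]
finger_gap: 0.0133
grip_force: 45.4
clock: 15.35
tcp_pos: [0.4664, -0.2145, 0.034]
orientation: [-0.0, 0.687, 0.726, -0.0]
wrist_force: [1.7, -0.4, -0.8]
finger_gap: 0.0002
grip_force: 0.0
```

The fingers closed on nothing, so I'll lift and look.

```bash
python3 -m handwheel '[[0,0,0,0,0.1],[0,0,-15,0,0.1],[0,0,-50,0,0.1],[0,0,-90,0,0.1],[0,0,-110,0,0.1],[0,0,-110,0,0.1]]' 20; python3 w.py w5 .002
```

```text
clock: 15.95
tcp_pos: [0.4686, -0.2159, 0.1477]
orientation: [0.003, 0.687, 0.726, 0.001]
wrist_force: [0.6, -0.6, 0.2]
finger_gap: 0.0085
grip_force: 0.0
[ 0.463 -0.149  0.291]
head [ 469.7 -248.6] [18.4 65. ] 2.5 z [19.1 29.1 30.8] [312, 230, 28, 94, 1561]
```

View pics/w5.png

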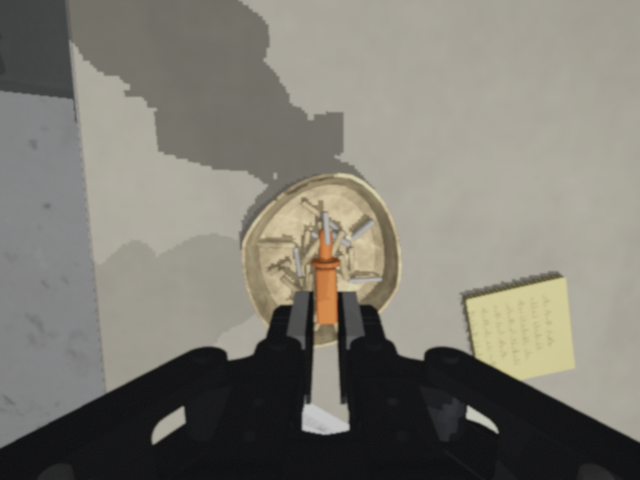

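The clip now lies in the dish at (325,278), head and shank both inside the rim (columns 243–400, rows 175–345). Last check, then hand in.

```bash
python3 -m handwheel '[[0,0,-30,0,0.1],[30,0,-50,0,0.1],[60,0,-60,0,0.1],[60,0,-60,0,0.1],[60,0,-60,0,0.1],[60,0,-60,0,0.1]]' 20; python3 w.py w6 .002
python3 - <<'E'
from h import *
c=imaging.read_camera("side"); P=pts(c); m=((orange(c)>0)&(P[...,2]<.12)&(P[...,0]<.65)&(P[...,2]>0)).astype(np.uint8)
k,l,st,ce=cv2.connectedComponentsWithStats(m)
for i in range(1,k):
    if st[i,4]>25: print(np.percentile(P[l==i],[5,50,95],axis=0).round(3).tolist())
print(workorder.hand_in())
E
```

```text
clock: 16.6
tcp_pos: [0.4627, -0.1548, 0.2029]
orientation: [-0.001, 0.688, 0.726, -0.0]
wrist_force: [-0.6, -0.1, 0.1]
finger_gap: 0.0083
grip_force: 0.0
[ 0.458 -0.089  0.347]
head [ 469.3 -247.9] [15.1 62. ] 8.2 z [19.3 29.2 30.9] [319, 287, 19, 74, 907]
[[0.466, -0.277, 0.016], [0.473, -0.253, 0.028], [0.478, -0.233, 0.032]]
[[0.462, 0.218, 0.088], [0.469, 0.229, 0.095], [0.474, 0.24, 0.099]]
the job is handed in; nothing more can be done
None
```

The clip at y ≈ 0.23 m held: I pulled it into the green band (no red), kept it there for just over a second and eased it down in place. The clip at y ≈ -0.01 m pulled out freely and now lies in the brass dish, having tipped over inside it when I let go to re-grip; the job was handed in at about 16.6 s.

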